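Press a frame rail home with the ratchet press and back the ram off

ROBOT

A 7-joint arm with a two-finger parallel gripper is mounted at the origin on the work surface. World frame = base frame: x ahead of the robot, y to its left, z up, the work surface at z = 0. Lengths are in m, angles in rad, forces in N, time in s.
With the tool pointing down it reaches from about 0.425 to 0.975 m from the base axis. Payload 16.7 kg.
Tool frame: the origin (TCP) lies at the very end of the fingers, on their centre line; the grasp point (between the pads) lies ctrl.tcp_to_grasp behind it (ctrl.tcp_to_grasp is the distance from the TCP to the grasp point, in m); z points along the fingers, y is the line along which they close (so a half turn about z gives the same grasp; the last joint's range is limited). The gripper opens to 85 mm and grips with 20 to 120 N. Pads are 22 mm wide; open, the fingers measure 114 mm over their backs; the gripper's body (76 mm by 85 mm) begins 54 mm behind the grasp point. The pads swing forward as they close: fully open they stand 13 mm farther back than shut.
Start: joints at [-1.433, 0.426, 0.074, 1.606, -0.034, 1.111, -0.067], TCP at [0.191, 0.647, 0.231] pointing down, gripper open.
Joint ranges: [-2.85, 2.85], [-0.5, 2.14], [-1.23, 1.37], [0.21, 2.46], [-1.02, 4.16], [0.16, 2.05], [-2.73, 2.73]. Speed limits (rad/s): [1.89, 1.89, 2.39, 2.39, 3.01, 3.01, 3.01].

INTERFACE

Orientations are given as a rotation vector (axis times angle).
In Python, from station import ctrl, eyes gives the robot as it stands.
- The arm moves only by the tool apply_moves, never from a script. Its argument "motion" is a list of rows, each an object with "delta_pos": the shift along the tool's x, y, z in m, a list of three; "dr": the turn, a rotation vector about the tool's x, y, z in degrees, a list of three; "fingers": the closure in counts, from 0 (fully open) to 255 (shut). A call has exactly 5 rows; each row shifts and turns the commanded pose from where the row before left it, along the tool's axes as they then stand; what a row does not reach is not made up. A row lasts 1/8 s, in which the tool goes at most 62.5 mm and 10.7 degrees, less where a joint would pass 70% of its speed; a pose out of reach is approached as far as the arm can. A call with a gripper value outside its range is refused whole. The fingers move at their own pace and stop on an object; the grip force is fixed at half the most. Time passes only in rows, so rows that do not move let the fingers close, or fill a call up. It gives the time, the measured TCP pose, the force, the opening and the grip force at its end, in the units of the state.
- ctrl.get_state(): the state, without advancing time (a new reading comes with each control period).
- eyes.grab_frame(name): name is "side" or "top"; returns a dict with "img" (480x640x3 uint8, red, green, blue), "fov_y" (degrees; the focal length in pixels is half the picture's height over the tangent of half this angle, whatever the lens; pixels are square), "cx", "cy" (the principal point, pixels), "R" (3x3) and "t" (3): a world point X has camera coordinates R X + t. Camera axes: x right, y down, z forward; pixel columns grow to the right and rows downward; lengths in m; the calibration is good to about 2 mm. A picture is of the moment at which its call begins. There is no depth.
- ctrl.close_job(): hands the job in; it is judged then, once.
The state is a dict: "time": time; "joint_pos": joint angles; "dq": joint speeds; "effort": joint torques, N m; "eef_pos": TCP position; "tool_rot": TCP orientation; "wrist_force": force on the tool from outside, world axes, zero at the start; "wrist_torque": the same for the moment, N m; "opening": opening from 0.0 (shut) to 1.0 (fully open); "grasp_force": force on a finger pad.
Only numpy, scipy, OpenCV 4.12 (cv2) and the standard library are available. Lean on these libraries where they do the work, as an engineer would, in place of code of your own. Each camera call takes 0.05 s, during which the arm holds its last target. There are 200 camera calls.

TASK

Press the wooden frame rail home in its slot with the ratchet press: turn the knob clockwise one click at a time until you feel the rail bottom and the ratchet, with your hand off the knob, keeps it under light pressure (stop at the second click that resists, or at the first if it is already firm; never crank it tighter). Then throw the pawl back off the wheel - never force the knob back against it - and turn the knob back until the ram is fully home, leaving the pawl thrown back. Leave the rail in its slot without touching it, and leave the other things on the table alone.

Things in the scene. Friction and masses are not known exactly. Their poses are not given: they have to be found in the camera images.
- press: Green bench press, base plate 178 x 455 mm, 10 mm thick. Origin on the table under the knob's vertical axis; z up, +y = the way the ram pushes (channel with the rail, then the cross-piece with the slot); the pawl stands on the -y side. Wheel on top: 114 mm across, tooth tips 67 mm above the table. Two steel cheeks, 76 mm high, 100 to 128 mm from the axis to -y, carry the pawl's hinge.
- knob_grip (a point): Grip of the knob: an upright square black block 32 x 32 mm, from 72 to 112 mm above the table, on top of the toothed wheel. The point is on the knob's vertical axis, 95 mm above the table; its x and y axes stand square to the faces and turn with the knob (they lie along the press's axes at reading 0), z up.
- knob (a joint): Knob angle, rad. 0 = ram fully back at its stop; grows clockwise seen from above, to 3.0. 20 teeth: a click is 0.314. Up to 0.02 rad past each whole multiple the engaged pawl drops behind a tooth and bars turning back. 1 rad moves the ram 18 mm. Friction about 0.03 N m; each newton of ram on rail adds 0.018 N m.
- pawl (a joint): Pawl angle, rad. 0 = tip down in the teeth (engaged; rises to about 0.1 as a tooth passes), 1.2 = thrown fully back off the wheel. No spring: its weight keeps it down, and past about 0.6 carries it over to 1.2, where it stays. It takes about 1 N at the ball, up to 6 N to start it under pressure. Thrown under pressure, the ram springs back a little by itself.
- pawl_ball (a point): Centre of the black ball, 20 mm across, on the pawl's post, 60 mm from the hinge. The hinge is level along the press's x, 66 mm above the table, 112 mm from the knob's axis to -y. Engaged, the post leans 0.5 rad to the knob (ball 83 mm from the axis, 119 mm high); thrown back it leans 0.7 rad outwards (151 mm, 112 mm high). Push the ball outwards to throw it; the arm to the teeth, 71 mm long, swings up.
- plunger: Sprung aluminium head of the ram, 30 mm wide, 18 mm tall; origin at the centre of its front face, 21 mm above the table; y axis = pushing direction. Its spring stays out until 4 N on the head, then gives 1 mm for each further 0.8 N, up to 22 mm. The rail wants 5 to 15 N.
- rail: Loose pine frame rail in the channel, 32 mm wide, 22 mm tall, 100 mm long plus a tongue 20 x 10 x 48 mm; origin under the centre of its rear end, 10 mm above the table, y axis towards the tongue. It starts 3 to 11 mm in front of the ram's head, the tongue 6 to 14 mm in the slot.
- tongue_tip (a point): Centre of the end face of the rail's tongue, 21 mm above the table.
- slot_mouth (a point): Centre of the mouth of the blind slot in the wooden cross-piece at the end of the press; y axis points into the slot. Cut by pupils, it is 18 to 40 mm deep: its floor cannot be seen and has to be felt. The rail's shoulder never reaches the cross-piece.
- dish: Bystander: white ceramic paint dish, 90 mm across, 22 mm high; origin under its centre.
- tube_a: Bystander: metal paint tube lying down, about 100 mm long, 22 mm thick; origin under its middle.
- tube_b: Bystander: another such paint tube.
- brush: Bystander: brush, 200 mm long, lying on the table.
- jar: Bystander: closed glass jar, 60 mm across, 85 mm high; origin under its centre.
- mallet: Bystander: hammer, 220 mm long, lying on the table.
- wedge: Bystander: small wooden wedge block 24 x 44 x 12 mm lying on the press's base plate beside the channel.
There are look-alikes about, which are no part of the job. Leave any red look-alike of the rail alone.

How it is judged:
By the outcome, as a careful person would: the job done as asked, in the order asked, and still so for the second after the job is handed in, with the robot touching nothing.
It also fails if it takes over 72 s, if anything falls off the work surface, if the arm or the gripper's body presses on something with over 40 N, if the wrist force passes 120 N, or if a joint passes its speed limit or range.

## Working session

There is one attempt and no reset: what is moved stays moved. The work goes in short steps, Python scripts to look and compute and a tool call to move; the robot and the scene stay as the last step left them, time stands still between calls to the robot, and variables do not carry over. Pictures are saved under pics/ and viewed, at most 10 in all, crops included, and the job is handed in when it is done.

Besides the shell and the picture viewer there is one more tool, called after ">>>" as name(argument=value, ...), one argument or row to a line, values as JSON. apply_moves: Moves the arm, as the interface text tells. Its arguments: {"type":"object","properties":{"motion":{"type":"array"}},"required":["motion"]}

```bash
mkdir -p pics; cat > h.py <<'E'
from station import ctrl, eyes
import numpy as np, cv2
from scipy.spatial.transform import Rotation as Ro
def grab(n,save=None):
    f=eyes.grab_frame(n); f['f']=240/np.tan(np.radians(f['fov_y'])/2)
    f['R']=np.array(f['R']);f['t']=np.array(f['t'])
    if save: cv2.imwrite(f'pics/{save}.png',f['img'][:,:,::-1])
    return f
def ray(f,u,v):
    d=f['R'].T@np.array([(u-f['cx'])/f['f'],(v-f['cy'])/f['f'],1]); return -f['R'].T@f['t'],d
def onz(f,u,v,z):
    c,d=ray(f,u,v); return c+d*(z-c[2])/d[2]
def px(f,X):
    p=f['R']@np.array(X)+f['t']; return p[:2]/p[2]*f['f']+[f['cx'],f['cy']]
E
python3 - <<'E'
from h import *
for n in('top','side'):
    f=grab(n,n+'0'); print(n,f['f'],f['cx'],f['cy'],-f['R'].T@f['t'],f['R'].round(2).tolist(),[k for k in f])
s=ctrl.get_state();print(s, ctrl.tcp_to_grasp)
E
```

```text
top 461.1560234886613 322.0956486465515 237.01846377332996 [ 0.42549581 -0.04451942  1.27097585] [[0.01, -1.0, -0.02], [-0.99, -0.01, -0.14], [0.14, 0.02, -0.99]] ['img', 'fov_y', 'cx', 'cy', 'R', 't', 'f']
side 440.02390724534825 317.23083705811945 238.7613026023584 [ 0.20572304 -0.48715148  0.8611001 ] [[0.78, -0.63, 0.01], [-0.49, -0.62, -0.62], [0.4, 0.47, -0.79]] ['img', 'fov_y', 'cx', 'cy', 'R', 't', 'f']
{'time': 0.1, 'joint_pos': array([-1.43348579,  0.42667469,  0.07386324,  1.60653355, -0.03411983,
        1.11079897, -0.06710776]), 'dq': array([-0.00057272, -0.00072941,  0.00271442, -0.00266361,  0.00122925,
       -0.00021741,  0.00096964]), 'effort': array([ 8.96000565e-03, -9.51530385e+01,  3.77179518e+00, -4.64409757e+01,
        1.95696641e-02,  6.34956537e-03, -3.38014297e-05]), 'eef_pos': array([0.19087585, 0.64707068, 0.2306816 ]), 'tool_rot': array([-4.49053322e-01, -3.10923449e+00,  1.80768276e-03]), 'wrist_force': array([ 1.06712688, -0.83448543, -0.69810811]), 'wrist_torque': array([ 0.01418364, -0.01575115, -0.00641227]), 'grasp_force': 0.0, 'opening': 0.9948133566826272} 0.0187
```

View pics/top0.png

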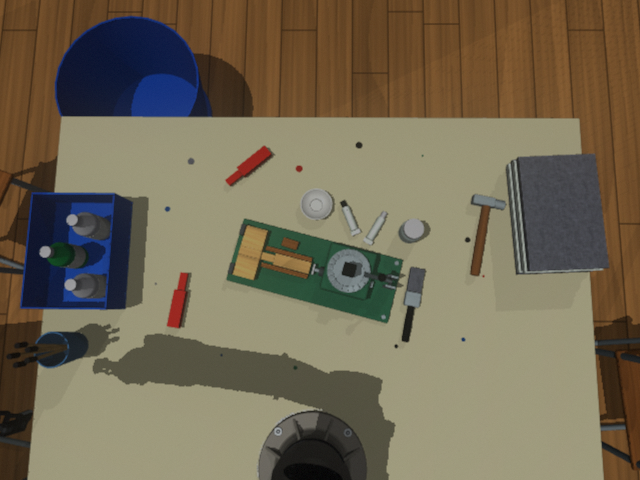

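View pics/side0.png

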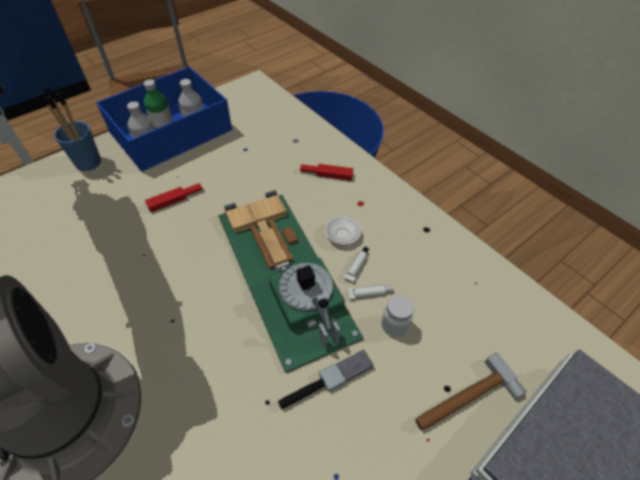

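The top view shows the press: green plate corners about (243,220), (403,263), (388,322), (227,280); knob near (349,269), pawl/ball to the right near (372,278), and cross-piece at left near (250,252). Red look-alikes are well away.

```bash
python3 - <<'E'
from h import *
f=grab('top'); g=grab('side')
hsv=cv2.cvtColor(f['img'],cv2.COLOR_RGB2HSV)
m=cv2.inRange(hsv,(60,80,25),(90,255,200)); m[:, :200]=0
m=cv2.morphologyEx(m,cv2.MORPH_OPEN,np.ones((3,3)))
cs=cv2.findContours(m,0,2)[0]
c=np.vstack([k for k in cs if cv2.contourArea(k)>50]); h=cv2.convexHull(c)
P=np.array([onz(f,u,v,0.01)[:2] for u,v in h[:,0]],np.float32)
r=cv2.minAreaRect(P); print(r); print(cv2.boxPoints(r))
# black grip / ball
for n,F,box in(('top',f,(330,250,400,300)),('side',g,(285,255,345,320))):
    x0,y0,x1,y1=box; im=F['img'][y0:y1,x0:x1]
    b=(im.max(2)<40).astype(np.uint8)
    k,l,st,ce=cv2.connectedComponentsWithStats(b)
    for i in range(1,k):
        if st[i,4]>10: print(n,st[i]+[x0,y0,0,0,0],ce[i]+[x0,y0])
    cv2.imwrite(f'pics/{n}z.png',cv2.resize(F['img'][y0-10:y1+10,x0-10:x1+10,::-1],None,fx=5,fy=5,interpolation=cv2.INTER_CUBIC))
a=cv2.imread('pics/topz.png');b=cv2.imread('pics/sidez.png')
o=np.zeros((430,800,3),np.uint8);a=a[:430,:400];b=b[:430,:400];o[:a.shape[0],:a.shape[1]]=a;o[:b.shape[0],400:400+b.shape[1]]=b
cv2.imwrite('pics/z.png',o)
E
```

```text
((0.5095863342285156, 0.0016170740127563477), (0.45141613483428955, 0.17465439438819885), 75.86582946777344)
[[ 0.3697864  -0.19593331]
 [ 0.5391534  -0.23858276]
 [ 0.6493863   0.19916746]
 [ 0.48001927  0.24181691]]
top [342 263  14  14 144] [348.78472222 269.35416667]
top [378 274   8   7  46] [381.5 277. ]
side [297 267  18  23 299] [305.59197324 277.88628763]
side [319 300   9   8  59] [323.05084746 303.37288136]
```

View pics/z.png

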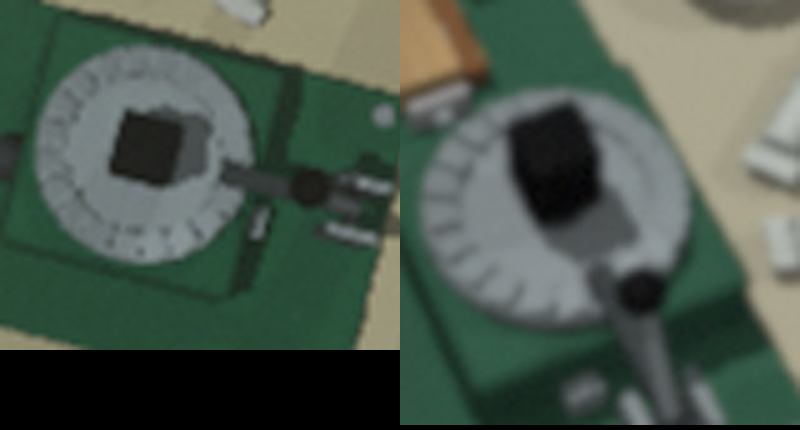

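The zoom shows the grip (top ≈(348.8,269.4)), the engaged pawl with its ball at top (381.5,277) and side (323,303.4); the grip stands about square to the press.

```bash
cat >> h.py <<'E'
def tri(f,a,g,b):
    c1,d1=ray(f,*a);c2,d2=ray(g,*b)
    A=np.c_[d1,-d2];s=np.linalg.lstsq(A,c2-c1,rcond=None)[0]
    p,q=c1+d1*s[0],c2+d2*s[1]; return (p+q)/2,np.linalg.norm(p-q)
E
python3 - <<'E'
from h import *
f=grab('top'); g=grab('side')
k=onz(f,348.8,269.35,0.110);print('knob',k)
b,e=tri(f,(381.5,277),g,(323.05,303.4));print('ball',b,e, onz(f,381.5,277,.119),onz(g,323.05,303.4,.119))
for z in(.072,.112): print(px(g,[k[0],k[1],z]))
d=k-b; print(np.hypot(*d[:2]),np.degrees(np.arctan2(d[1],d[0])))
im=f['img'][255:285,333:370];m=((im.max(2)<40)*255).astype(np.uint8)
kk,l,st,ce=cv2.connectedComponentsWithStats(m);i=1+st[1:,4].argmax()
c=cv2.findContours((l==i).astype(np.uint8),0,1)[0][0][:,0]+[333,255]
P=np.array([onz(f,u,v,.112)[:2] for u,v in c],np.float32);print(cv2.minAreaRect(P))
s=ctrl.get_state();print(Ro.from_rotvec(s['tool_rot']).as_matrix().round(3))
E
```

```text
knob [ 0.50426374 -0.08938955  0.11      ]
ball [ 0.48642748 -0.17091784  0.11886206] 0.002061965837176391 [ 0.48554006 -0.17035585  0.119     ] [ 0.48728944 -0.17146778  0.119     ]
[303.9813328  283.44154567]
[303.73480414 272.9179666 ]
0.08345654389292535 77.65960518710783
((0.5044178366661072, -0.08944704383611679), (0.029323244467377663, 0.03107565827667713), 74.69495391845703)
[[-0.959  0.283 -0.   ]
 [ 0.283  0.959 -0.   ]
 [ 0.    -0.    -1.   ]]
```

>>> apply_moves(
  motion=[
    {"delta_pos": [-0.05, -0.026, -0.005], "dr": [0, 0, 0], "fingers": 0},
    {"delta_pos": [-0.05, -0.026, -0.005], "dr": [0, 0, 0], "fingers": 0},
    {"delta_pos": [-0.05, -0.026, -0.005], "dr": [0, 0, 0], "fingers": 0},
    {"delta_pos": [-0.05, -0.026, -0.005], "dr": [0, 0, 0], "fingers": 0},
    {"delta_pos": [-0.05, -0.026, 0], "dr": [0, 0, 0], "fingers": 0},
  ],
)

```text
time: 0.92
eef_pos: [0.3952, 0.4507, 0.2519]
tool_rot: [0.449, 3.109, 0.001]
wrist_force: [0.7, 1.0, -0.8]
opening: 1.002
grasp_force: 0.0
```

```bash
cat >> h.py <<'E'
def st():
    s=ctrl.get_state(); R=Ro.from_rotvec(s['tool_rot']).as_matrix()
    print('t',s['time'],'p',s['eef_pos'].round(4),'yaw_y',round(np.degrees(np.arctan2(R[1,1],R[0,1])),2),'z',R[:,2].round(3),'q7',s['joint_pos'].round(2),'F',s['wrist_force'].round(1),'T',s['wrist_torque'].round(3),'open',round(s['opening'],3),round(s['grasp_force'],1))
    return s,R
K=np.array([.504,-.0893])
PY=np.array([np.cos(np.radians(75.8)),np.sin(np.radians(75.8))]);PX=np.array([PY[1],-PY[0]])
def to(x,y,z):
    s,R=st();print('tool delta',(R.T@(np.array([x,y,z])-s['eef_pos'])).round(4))
E
python3 -c "
from h import *
to(.504,-.0893,.2)"
```

```text
t 0.925 p [0.3952 0.4507 0.2519] yaw_y 73.56 z [ 0.     0.001 -1.   ] q7 [-1.1   0.29  0.17  1.77 -0.05  1.09  0.38] F [ 0.7  1.  -0.8] T [ 0.009 -0.062 -0.003] open 1.002 0.0
tool delta [-0.2571 -0.4872  0.0515]
```

>>> apply_moves(
  motion=[
    {"delta_pos": [-0.026, -0.049, 0.0], "dr": [0, 0, -2.1], "fingers": 0},
    {"delta_pos": [-0.026, -0.049, 0.0], "dr": [0, 0, 0], "fingers": 0},
    {"delta_pos": [-0.026, -0.049, 0.0], "dr": [0, 0, 0], "fingers": 0},
    {"delta_pos": [-0.026, -0.049, 0.0], "dr": [0, 0, 0], "fingers": 0},
    {"delta_pos": [-0.026, -0.049, 0], "dr": [0, 0, 0], "fingers": 0},
  ],
)

```text
time: 1.55
eef_pos: [0.4575, 0.1802, 0.2515]
tool_rot: [0.392, 3.117, 0.001]
wrist_force: [2.2, -1.2, 0.6]
opening: 0.998
grasp_force: 0.0
```

>>> apply_moves(
  motion=[
    {"delta_pos": [-0.02, -0.049, 0.01], "dr": [0, 0, 0], "fingers": 0},
    {"delta_pos": [-0.02, -0.049, 0.01], "dr": [0, 0, 0], "fingers": 0},
    {"delta_pos": [-0.02, -0.049, 0.01], "dr": [0, 0, 0], "fingers": 0},
    {"delta_pos": [-0.02, -0.049, 0.01], "dr": [0, 0, 0], "fingers": 0},
    {"delta_pos": [-0.02, -0.035, 0.01], "dr": [0, 0, 0], "fingers": 0},
  ],
)

```text
time: 2.17
eef_pos: [0.4969, -0.0688, 0.2013]
tool_rot: [0.394, 3.116, 0.0]
wrist_force: [1.2, 0.1, -0.2]
opening: 0.993
grasp_force: 0.0
```

```bash
python3 -c "
from h import *
to(.504,-.0893,.17)
f=grab('top');cv2.imwrite('pics/a.png',cv2.resize(f['img'][200:350,220:420,::-1],None,fx=4,fy=4))"
```

```text
t 2.175 p [ 0.4969 -0.0688  0.2013] yaw_y 75.6 z [ 0.001  0.    -1.   ] q7 [-0.45  0.19  0.53  2.04 -0.12  0.94  1.45] F [ 1.2  0.1 -0.2] T [ 0.079 -0.002  0.01 ] open 0.993 0.0
tool delta [-0.012  -0.0181  0.0313]
```

View pics/a.png

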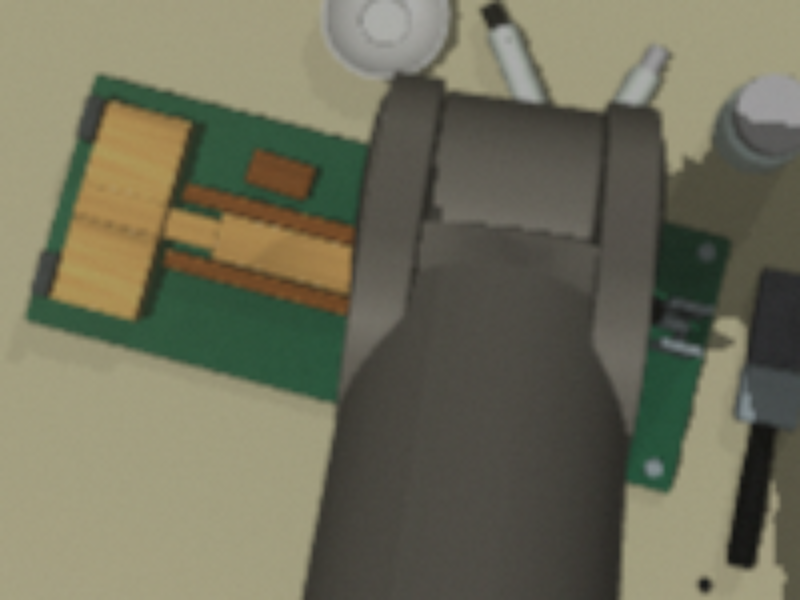

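The arm hides the press in top view, but the rail's shoulder (zoom ≈(215,235)) and cross-piece edge (≈(165,225)) stay visible for tracking. Descending on the knob.

>>> apply_moves(
  motion=[
    {"delta_pos": [-0.012, -0.018, 0.0], "dr": [0, 0, 0], "fingers": 0},
    {"delta_pos": [0, 0, 0.035], "dr": [0, 0, 0], "fingers": 0},
    {"delta_pos": [0, 0, 0.035], "dr": [0, 0, 0], "fingers": 0},
    {"delta_pos": [0, 0, 0.035], "dr": [0, 0, 0], "fingers": 0},
    {"delta_pos": [0, 0, 0.017], "dr": [0, 0, 0], "fingers": 0},
  ],
)

```text
time: 2.85
eef_pos: [0.5034, -0.0869, 0.0779]
tool_rot: [-0.392, -3.115, 0.001]
wrist_force: [0.1, 1.3, -0.7]
opening: 1.0
grasp_force: 0.0
```

```bash
python3 -c "
from h import *
to(.504,-.0893,.078)
f=grab('side');cv2.imwrite('pics/b.png',cv2.resize(f['img'][180:360,200:400,::-1],None,fx=3,fy=3))"
```

```text
t 2.85 p [ 0.5034 -0.0869  0.0779] yaw_y 75.67 z [-0.002 -0.    -1.   ] q7 [-0.34  0.4   0.46  2.12 -0.28  0.68  1.63] F [ 0.1  1.3 -0.7] T [-0.037 -0.085 -0.03 ] open 1.0 0.0
tool delta [-0.0012 -0.0021 -0.0001]
```

View pics/b.png

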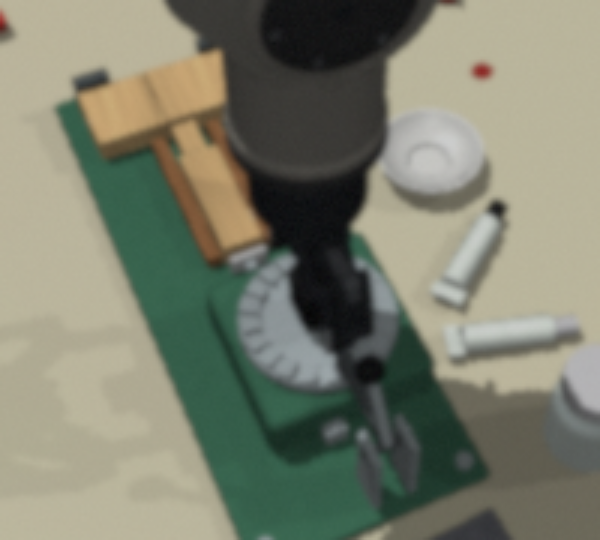

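Side view: fingers straddle the knob, ball clear behind; the rail and plunger tip (≈(245,258) zoomed) are visible. Close.

>>> apply_moves(
  motion=[
    {"delta_pos": [-0.001, -0.002, 0.0], "dr": [0, 0, 0], "fingers": 255},
    {"delta_pos": [0, 0, 0], "dr": [0, 0, 0], "fingers": 255},
    {"delta_pos": [0, 0, 0], "dr": [0, 0, 0], "fingers": 255},
    {"delta_pos": [0, 0, 0], "dr": [0, 0, 0], "fingers": 255},
    {"delta_pos": [0, 0, 0], "dr": [0, 0, 0], "fingers": 255},
  ],
)

```text
time: 3.52
eef_pos: [0.5052, -0.089, 0.0804]
tool_rot: [0.392, 3.116, 0.001]
wrist_force: [-2.4, 0.8, 12.0]
opening: 0.366
grasp_force: 58.4
```

```bash
cat >> h.py <<'E'
def tq(n=8):  # averaged readings; each camera call passes 0.05 s
    a=[]
    for _ in range(n):
        eyes.grab_frame('side'); s=ctrl.get_state(); a.append(np.r_[s['wrist_force'],s['wrist_torque']])
    a=np.array(a); print('F,T mean',a.mean(0).round(3),'sd',a.std(0).round(3))
E
python3 -c "
from h import *
st();tq(5)"
```

```text
t 3.525 p [ 0.5052 -0.089   0.0804] yaw_y 75.67 z [ 0.002  0.    -1.   ] q7 [-0.33  0.4   0.47  2.12 -0.28  0.68  1.64] F [-2.4  0.8 12. ] T [0.145 0.535 0.014] open 0.366 58.4
F,T mean [-2.588  1.391 11.264  0.136  0.53  -0.042] sd [0.373 0.899 0.259 0.015 0.026 0.012]
```

>>> apply_moves(
  motion=[
    {"delta_pos": [0, 0, -0.0025], "dr": [0, 0, 0], "fingers": 255},
    {"delta_pos": [0, 0, 0], "dr": [0, 0, 7], "fingers": 255},
    {"delta_pos": [0, 0, 0], "dr": [0, 0, 7], "fingers": 255},
    {"delta_pos": [0, 0, 0], "dr": [0, 0, 6], "fingers": 255},
    {"delta_pos": [0, 0, 0], "dr": [0, 0, 0], "fingers": 255},
  ],
)

```text
time: 4.4
eef_pos: [0.5054, -0.0883, 0.0808]
tool_rot: [0.927, 3.0, -0.001]
wrist_force: [18.5, 0.5, -49.0]
opening: 0.361
grasp_force: 72.2
```

```bash
cat >> h.py <<'E'
def gap(save=None):
    # rail wood blob: rear end & shoulder seen from the side camera, along press y
    g=grab('side',save)
    return g
E
python3 -c "
from h import *
st();tq(5)
f=grab('side');cv2.imwrite('pics/c.png',cv2.resize(f['img'][185:300,215:315,::-1],None,fx=5,fy=5))
print(px(f,[*(K+.0*PY),.067]),px(f,[*(K+.1*PY),.032]),px(f,[*(K+.2*PY),.032]))"
```

```text
t 4.4 p [ 0.5054 -0.0883  0.0808] yaw_y 55.65 z [ 0.001 -0.001 -1.   ] q7 [-0.41  0.41  0.56  2.12 -0.34  0.69  1.34] F [ 18.5   0.5 -49. ] T [ 2.880e-01 -4.013e+00 -1.000e-03] open 0.361 72.2
F,T mean [ 1.9296e+01  7.0100e-01 -4.8944e+01  2.9400e-01 -4.0240e+00  5.0000e-03] sd [0.248 0.679 0.678 0.023 0.038 0.031]
[303.88672684 284.74516634] [286.55401779 259.2023583 ] [270.83589027 228.63110208]
```

View pics/c.png

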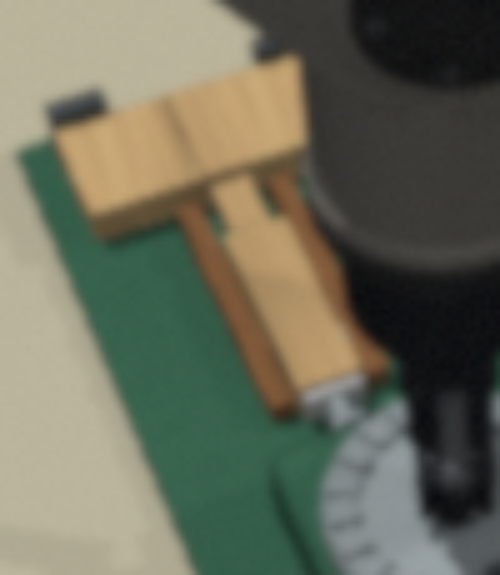

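Picture: rail in its channel, plunger head just behind its rear end (≈(335,390) zoomed), tongue in the slot. Wrist shows I over-pulled upward; relieve that, then next click.

>>> apply_moves(
  motion=[
    {"delta_pos": [-0.0008, 0.0005, 0.0018], "dr": [0, 0, 0], "fingers": 255},
    {"delta_pos": [0, 0, 0], "dr": [0, 0, 6], "fingers": 255},
    {"delta_pos": [0, 0, 0], "dr": [0, 0, 6], "fingers": 255},
    {"delta_pos": [0, 0, 0], "dr": [0, 0, 6], "fingers": 255},
    {"delta_pos": [0, 0, 0], "dr": [0, 0, 0], "fingers": 255},
  ],
)

```text
time: 5.32
eef_pos: [0.506, -0.0878, 0.0805]
tool_rot: [-1.386, -2.819, -0.002]
wrist_force: [0.7, 8.0, 1.6]
opening: 0.362
grasp_force: 79.1
```

```bash
cat >> h.py <<'E'
def rail():
    # along-press position (from knob axis) of light-wood shoulder/rear end: profile along rail side lines at z=.032
    g=grab('side'); L=cv2.cvtColor(g['img'],cv2.COLOR_RGB2HSV)
    out=[]
    for off in(-.008,0,.008):
        ys=np.arange(.04,.24,.0005); uv=np.array([px(g,[*(K+y*PY+off*PX),.032]) for y in ys]).astype(np.float32)
        c=cv2.remap(L,uv[:,:1],uv[:,1:],1)[:,0]
        w=(c[:,1]>90)&(c[:,2]>120)&(c[:,0]<25)
        e=np.flatnonzero(np.diff(w.astype(int))); out.append((ys[e]*1000).round(1).tolist())
    print('wood edges mm',out)
E
python3 -c "
from h import *
st();tq(4);rail()"
```

```text
t 5.325 p [ 0.506  -0.0878  0.0805] yaw_y 37.64 z [ 0.001  0.001 -1.   ] q7 [-0.47  0.43  0.64  2.12 -0.4   0.7   1.09] F [0.7 8.  1.6] T [ 1.412 -0.126 -0.033] open 0.362 79.1
F,T mean [ 0.395  7.922  1.376  1.443 -0.137 -0.036] sd [0.22  0.132 0.499 0.019 0.02  0.025]
wood edges mm [[109.0], [108.5, 209.5, 238.0], [101.5, 113.5, 145.0, 224.0, 238.0]]
```

>>> apply_moves(
  motion=[
    {"delta_pos": [0.0004, 0.0003, 0], "dr": [0, 0, 0], "fingers": 255},
    {"delta_pos": [0, 0, 0], "dr": [0, 0, 6], "fingers": 255},
    {"delta_pos": [0, 0, 0], "dr": [0, 0, 6], "fingers": 255},
    {"delta_pos": [0, 0, 0], "dr": [0, 0, 6], "fingers": 255},
    {"delta_pos": [0, 0, 0], "dr": [0, 0, 0], "fingers": 255},
  ],
)

```text
time: 6.2
eef_pos: [0.5067, -0.0875, 0.0806]
tool_rot: [1.809, 2.567, 0.003]
wrist_force: [4.3, 7.0, -1.8]
opening: 0.364
grasp_force: 78.6
```

```bash
python3 -c "
from h import *
st();tq(4);rail()"
```

```text
t 6.2 p [ 0.5067 -0.0875  0.0806] yaw_y 19.65 z [ 0.002  0.001 -1.   ] q7 [-0.53  0.46  0.72  2.12 -0.46  0.72  0.84] F [ 4.3  7.  -1.8] T [ 1.235 -0.912 -0.01 ] open 0.364 78.6
F,T mean [ 5.246  6.751 -2.169  1.273 -0.953 -0.016] sd [0.312 0.438 0.523 0.021 0.025 0.039]
wood edges mm [[115.0], [114.5, 215.0, 238.0], [144.5, 224.5, 238.0]]
```

>>> apply_moves(
  motion=[
    {"delta_pos": [0.0002, 0.0004, 0], "dr": [0, 0, 0], "fingers": 255},
    {"delta_pos": [0, 0, 0], "dr": [0, 0, 6], "fingers": 255},
    {"delta_pos": [0, 0, 0], "dr": [0, 0, 6], "fingers": 255},
    {"delta_pos": [0, 0, 0], "dr": [0, 0, 6], "fingers": 255},
    {"delta_pos": [0, 0, 0], "dr": [0, 0, 0], "fingers": 255},
  ],
)

```text
time: 7.08
eef_pos: [0.5073, -0.0873, 0.0806]
tool_rot: [2.188, 2.252, 0.003]
wrist_force: [7.5, 4.9, -5.1]
opening: 0.36
grasp_force: 78.3
```

```bash
python3 -c "
from h import *
st();tq(4);rail()"
```

```text
t 7.075 p [ 0.5073 -0.0873  0.0806] yaw_y 1.66 z [ 0.002  0.    -1.   ] q7 [-0.59  0.49  0.8   2.13 -0.53  0.73  0.59] F [ 7.5  4.9 -5.1] T [ 0.914 -1.399  0.095] open 0.36 78.3
F,T mean [ 8.156  5.315 -5.617  0.962 -1.458  0.116] sd [0.458 0.33  0.518 0.021 0.02  0.029]
wood edges mm [[115.5], [115.0, 215.5, 238.0], [140.0, 224.5, 238.0]]
```

Resistance felt: torque +0.13 N·m (≈7.5 N on the rail) and the rail moved only 0.5 mm this click. That is firm, so stop here and let go.

>>> apply_moves(
  motion=[
    {"delta_pos": [0, 0, 0], "dr": [0, 0, 0], "fingers": 0},
    {"delta_pos": [0, 0, 0], "dr": [0, 0, 0], "fingers": 0},
    {"delta_pos": [0, 0, 0], "dr": [0, 0, 0], "fingers": 0},
    {"delta_pos": [0, 0, 0], "dr": [0, 0, 0], "fingers": 0},
    {"delta_pos": [0, 0, 0], "dr": [0, 0, 0], "fingers": 0},
  ],
)

```text
time: 7.95
eef_pos: [0.5058, -0.0885, 0.08]
tool_rot: [-2.189, -2.253, 0.0]
wrist_force: [0.1, 0.2, 0.2]
opening: 0.999
grasp_force: 0.0
```

>>> apply_moves(
  motion=[
    {"delta_pos": [0, 0, -0.025], "dr": [0, 0, 0], "fingers": 0},
    {"delta_pos": [0, 0, -0.03], "dr": [0, 0, 0], "fingers": 0},
    {"delta_pos": [0, 0, -0.03], "dr": [0, 0, 0], "fingers": 0},
    {"delta_pos": [0, 0, 0], "dr": [0, 0, 0], "fingers": 150},
    {"delta_pos": [0, 0, 0], "dr": [0, 0, 0], "fingers": 255},
  ],
)

```text
time: 8.57
eef_pos: [0.5056, -0.0881, 0.1646]
tool_rot: [-2.188, -2.254, 0.0]
wrist_force: [0.0, 0.1, -1.0]
opening: 0.606
grasp_force: 0.0
```

```bash
python3 -c "
from h import *
s,R=st();rail()
f=grab('side');cv2.imwrite('pics/d.png',cv2.resize(f['img'][190:340,220:370,::-1],None,fx=4,fy=4))"
```

```text
t 8.575 p [ 0.5056 -0.0881  0.1646] yaw_y 1.69 z [-0.  0. -1.] q7 [-0.72  0.36  0.95  2.07 -0.37  0.89  0.46] F [ 0.   0.1 -1. ] T [0.009 0.003 0.024] open 0.606 0.0
wood edges mm [[180.5], [176.5, 215.5, 238.0], [177.5, 224.5, 238.0]]
```

View pics/d.png

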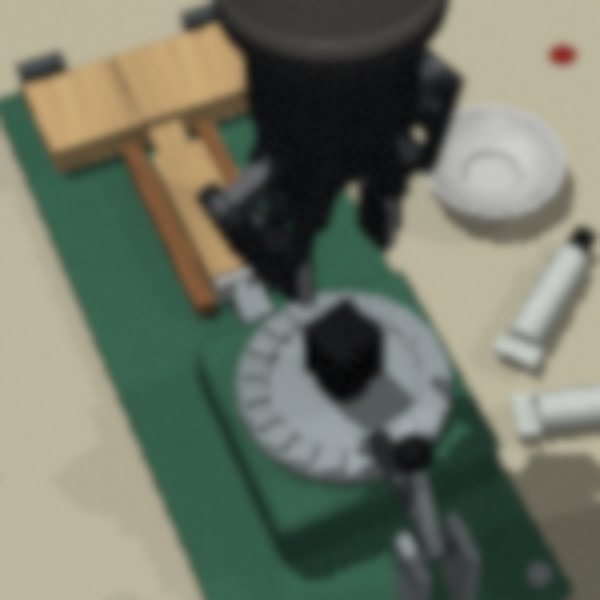

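Side view: hand off, grip and wheel have stayed put, plunger still against the rail, pawl engaged with ball at ≈(412,455). Now line up between knob and ball.

```bash
sed -i 's/^K=.*/K=np.array([.505,-.0887])/' h.py; python3 -c "
from h import *
p=K-.048*PY+.001*PX
to(*p,.114)"
```

```text
t 8.675 p [ 0.5054 -0.0883  0.1643] yaw_y 1.67 z [-0.001 -0.    -1.   ] q7 [-0.72  0.36  0.95  2.07 -0.37  0.89  0.46] F [0.2 0.4 0.6] T [-0.007  0.009 -0.009] open 0.427 0.0
tool delta [-0.0468 -0.0125  0.0503]
```

>>> apply_moves(
  motion=[
    {"delta_pos": [-0.0235, -0.006, 0], "dr": [0, 0, 0], "fingers": 255},
    {"delta_pos": [-0.0235, -0.006, 0], "dr": [0, 0, 0], "fingers": 255},
    {"delta_pos": [0, 0, 0], "dr": [0, 0, 8], "fingers": 255},
    {"delta_pos": [0, 0, 0.02], "dr": [0, 0, 8], "fingers": 255},
    {"delta_pos": [0, 0, 0.03], "dr": [0, 0, 0], "fingers": 255},
  ],
)

```text
time: 9.3
eef_pos: [0.4953, -0.1358, 0.1141]
tool_rot: [2.483, 1.924, -0.001]
wrist_force: [0.5, 0.6, -0.5]
opening: 0.001
grasp_force: 0.0
```

```bash
python3 -c "
from h import *
p=K-.048*PY+.001*PX
to(*p,.114)
f=grab('side');cv2.imwrite('pics/e.png',cv2.resize(f['img'][220:340,250:370,::-1],None,fx=4,fy=4))"
```

```text
t 9.3 p [ 0.4953 -0.1358  0.1141] yaw_y -14.47 z [-0.    -0.001 -1.   ] q7 [-0.6   0.46  0.94  2.11 -0.52  0.81  0.41] F [ 0.5  0.6 -0.5] T [ 0.088 -0.017  0.017] open 0.001 0.0
tool delta [ 0.0001 -0.0012  0.0001]
```

View pics/e.png

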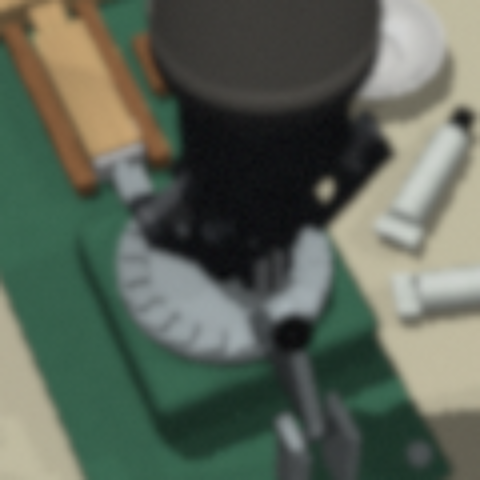

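Side view: closed fingertips sit just knob-side of the ball (≈(293,332)), in line. Push outwards.

>>> apply_moves(
  motion=[
    {"delta_pos": [-0.011, 0, 0], "dr": [0, 0, 0], "fingers": 255},
    {"delta_pos": [-0.011, 0, 0], "dr": [0, 0, 0], "fingers": 255},
    {"delta_pos": [-0.011, 0, 0], "dr": [0, 0, 0], "fingers": 255},
    {"delta_pos": [-0.011, 0, 0], "dr": [0, 0, 0], "fingers": 255},
    {"delta_pos": [-0.011, 0, -0.002], "dr": [0, 0, 0], "fingers": 255},
  ],
)

```text
time: 9.98
eef_pos: [0.4814, -0.1899, 0.1173]
tool_rot: [2.481, 1.927, 0.0]
wrist_force: [-1.1, -0.4, 0.6]
opening: -0.001
grasp_force: 0.0
```

>>> apply_moves(
  motion=[
    {"delta_pos": [-0.005, 0, -0.004], "dr": [0, 0, 0], "fingers": 255},
    {"delta_pos": [0, 0, -0.015], "dr": [0, 0, 0], "fingers": 255},
    {"delta_pos": [0, 0, -0.025], "dr": [0, 0, 0], "fingers": 255},
    {"delta_pos": [0.01, 0, -0.03], "dr": [0, 0, 0], "fingers": 255},
    {"delta_pos": [0.04, 0, 0], "dr": [0, 0, 0], "fingers": 255},
  ],
)

```text
time: 10.6
eef_pos: [0.4936, -0.1465, 0.1938]
tool_rot: [2.482, 1.922, 0.005]
wrist_force: [1.0, 1.7, -1.2]
opening: -0.005
grasp_force: 0.0
```

```bash
python3 -c "
from h import *
to(*K,.165);rail()
f=grab('side');cv2.imwrite('pics/g.png',cv2.resize(f['img'][190:350,240:400,::-1],None,fx=3.6,fy=3.6))"
```

```text
t 10.6 p [ 0.4936 -0.1465  0.1938] yaw_y -14.51 z [ 0.004  0.    -1.   ] q7 [-0.7   0.34  1.07  2.04 -0.37  0.96  0.31] F [ 1.   1.7 -1.2] T [ 0.057 -0.033 -0.007] open -0.005 0.0
tool delta [ 0.0588 -0.0036  0.0288]
wood edges mm [[114.5], [120.0, 214.5, 237.0], [140.5, 224.0, 237.0]]
```

View pics/g.png

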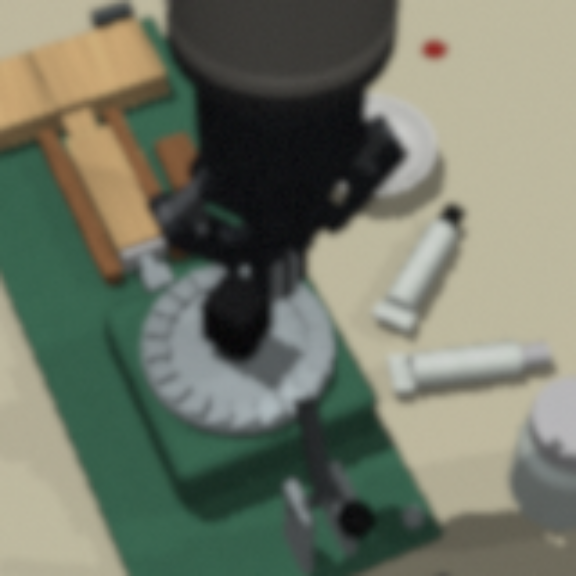

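Pawl is thrown back (ball now at ≈(355,518), outside the cheeks). Swing aside so the top camera can read the knob's angle.

>>> apply_moves(
  motion=[
    {"delta_pos": [-0.04, 0.01, -0.02], "dr": [0, 0, 0], "fingers": 0},
    {"delta_pos": [-0.045, 0.01, -0.02], "dr": [0, 0, 0], "fingers": 0},
    {"delta_pos": [-0.045, 0.01, 0], "dr": [0, 0, 0], "fingers": 0},
    {"delta_pos": [-0.045, 0.01, 0], "dr": [0, 0, 0], "fingers": 0},
    {"delta_pos": [-0.045, 0.01, 0], "dr": [0, 0, 0], "fingers": 0},
  ],
)

```text
time: 11.32
eef_pos: [0.4867, -0.3722, 0.2317]
tool_rot: [2.48, 1.928, 0.0]
wrist_force: [-0.1, 0.7, 0.2]
opening: 0.999
grasp_force: 0.0
```

```bash
cat >> h.py <<'E'
def knob():
    f=grab('top'); im=f['img'][252:288,330:370];m=((im.max(2)<40)*255).astype(np.uint8)
    k,l,s_,ce=cv2.connectedComponentsWithStats(m);i=1+s_[1:,4].argmax()
    c=cv2.findContours((l==i).astype(np.uint8),0,1)[0][0][:,0]+[330,252]
    P=np.array([onz(f,u,v,.112)[:2] for u,v in c],np.float32);r=cv2.minAreaRect(P);print('knob',r,s_[i])
    # sub-pixel: enlarge smooth first
    big=cv2.resize(im,None,fx=8,fy=8,interpolation=cv2.INTER_CUBIC); m=(big.max(2)<62).astype(np.uint8)
    k,l,s_,ce=cv2.connectedComponentsWithStats(m);i=1+s_[1:,4].argmax()
    c=cv2.findContours((l==i).astype(np.uint8),0,1)[0][0][:,0]/8+[330-.44,252-.44]
    P=np.array([onz(f,u,v,.112)[:2] for u,v in c],np.float32);print('big',cv2.minAreaRect(P))
    cv2.imwrite('pics/k%d.png'%(ctrl.get_state()['time']*100),cv2.resize(f['img'][190:350,220:420,::-1],None,fx=4,fy=4))
E
python3 -c "
from h import *
st();rail();knob()"; ls pics
```

```text
t 11.325 p [ 0.4867 -0.3722  0.2317] yaw_y -14.29 z [ 0. -0. -1.] q7 [-0.17  0.48  0.99  1.79 -0.45  1.11  0.72] F [-0.1  0.7  0.2] T [ 0.004 -0.019 -0.02 ] open 0.999 0.0
wood edges mm [[114.5], [113.0, 215.5, 236.0], [98.5, 226.5, 236.0]]
knob ((0.5035324692726135, -0.08906999230384827), (0.029366502538323402, 0.027840986847877502), 18.812240600585938) [ 12  11  14  14 130]
big ((0.5042960047721863, -0.09002450108528137), (0.032153647392988205, 0.033524032682180405), 18.823627471923828)
a.png
b.png
c.png
d.png
e.png
g.png
k1142.png
side0.png
sidez.png
top0.png
topz.png
z.png
```

Knob face reads 18.8° → knob at ≈57°, as expected after the spring-back. Return, aligned to that, and grip.

>>> apply_moves(
  motion=[
    {"delta_pos": [0.05, -0.011, 0], "dr": [0, 0, 0], "fingers": 0},
    {"delta_pos": [0.057, -0.011, 0], "dr": [0, 0, 0], "fingers": 0},
    {"delta_pos": [0.057, -0.01, 0], "dr": [0, 0, 0], "fingers": 0},
    {"delta_pos": [0.057, -0.01, 0], "dr": [0, 0, 0], "fingers": 0},
    {"delta_pos": [0.057, -0.01, 0], "dr": [0, 0, 0], "fingers": 0},
  ],
)

```text
time: 12.05
eef_pos: [0.505, -0.0864, 0.2315]
tool_rot: [-2.48, -1.928, -0.001]
wrist_force: [0.9, 0.1, 0.7]
opening: 1.002
grasp_force: 0.0
```

>>> apply_moves(
  motion=[
    {"delta_pos": [0, 0, 0], "dr": [0, 0, -8.3], "fingers": 0},
    {"delta_pos": [0, 0, 0], "dr": [0, 0, -8.3], "fingers": 0},
    {"delta_pos": [0, 0, 0.02], "dr": [0, 0, -8.3], "fingers": 0},
    {"delta_pos": [0, 0, 0.03], "dr": [0, 0, -8.2], "fingers": 0},
    {"delta_pos": [0, 0, 0], "dr": [0, 0, 0], "fingers": 0},
  ],
)

```text
time: 12.68
eef_pos: [0.504, -0.0885, 0.1804]
tool_rot: [-1.829, -2.552, 0.003]
wrist_force: [0.3, 0.3, 0.6]
opening: 1.003
grasp_force: 0.0
```

```bash
python3 -c "
from h import *
to(*K,.0815)"
```

```text
t 12.675 p [ 0.504  -0.0885  0.1804] yaw_y 18.73 z [-0.003 -0.    -1.   ] q7 [-0.71  0.31  0.92  2.06 -0.31  0.92  0.7 ] F [0.3 0.3 0.6] T [-0.01   0.004 -0.032] open 1.003 0.0
tool delta [-0.0006  0.0011  0.0988]
```

>>> apply_moves(
  motion=[
    {"delta_pos": [-0.0005, 0.001, 0.035], "dr": [0, 0, 0], "fingers": 0},
    {"delta_pos": [0, 0, 0.035], "dr": [0, 0, 0], "fingers": 0},
    {"delta_pos": [0, 0, 0.029], "dr": [0, 0, 0], "fingers": 0},
    {"delta_pos": [0, 0, 0], "dr": [0, 0, 0], "fingers": 0},
    {"delta_pos": [0, 0, 0], "dr": [0, 0, 0], "fingers": 255},
  ],
)

```text
time: 13.3
eef_pos: [0.5072, -0.089, 0.0837]
tool_rot: [1.831, 2.551, 0.001]
wrist_force: [-0.1, 0.2, -0.1]
opening: 0.818
grasp_force: 0.0
```

>>> apply_moves(
  motion=[
    {"delta_pos": [0, 0, 0], "dr": [0, 0, 0], "fingers": 255},
    {"delta_pos": [0, 0, 0], "dr": [0, 0, 0], "fingers": 255},
    {"delta_pos": [0, 0, 0], "dr": [0, 0, 0], "fingers": 255},
    {"delta_pos": [0, 0, 0], "dr": [0, 0, 0], "fingers": 255},
    {"delta_pos": [0, 0, 0], "dr": [0, 0, 0], "fingers": 255},
  ],
)

```text
time: 13.92
eef_pos: [0.5072, -0.0886, 0.0831]
tool_rot: [1.829, 2.553, 0.003]
wrist_force: [-1.1, 3.3, 14.6]
opening: 0.367
grasp_force: 58.1
```

```bash
python3 -c "
from h import *
to(*K,.0815);tq(4);rail()"
```

```text
t 13.925 p [ 0.5072 -0.0886  0.0831] yaw_y 18.76 z [ 0.002  0.001 -1.   ] q7 [-0.57  0.47  0.78  2.12 -0.5   0.73  0.86] F [-1.1  3.3 14.6] T [ 0.499  0.495 -0.028] open 0.367 58.1
tool delta [ 0.0006 -0.0021  0.0016]
F,T mean [-1.61   2.9   15.249  0.507  0.494 -0.023] sd [0.423 0.306 0.364 0.022 0.018 0.033]
wood edges mm [[114.5], [113.0, 214.5, 237.0], [117.5, 118.0, 120.5, 121.0, 123.0, 124.0, 139.5, 224.0, 237.0]]
```

>>> apply_moves(
  motion=[
    {"delta_pos": [0, 0, -0.0006], "dr": [0, 0, -8], "fingers": 255},
    {"delta_pos": [0, 0, 0], "dr": [0, 0, -8], "fingers": 255},
    {"delta_pos": [0, 0, 0], "dr": [0, 0, -8], "fingers": 255},
    {"delta_pos": [0, 0, 0], "dr": [0, 0, -8], "fingers": 255},
    {"delta_pos": [0, 0, 0], "dr": [0, 0, -8], "fingers": 255},
  ],
)

```text
time: 14.8
eef_pos: [0.5065, -0.089, 0.0831]
tool_rot: [0.839, 3.027, 0.0]
wrist_force: [-0.6, -0.6, -0.1]
opening: 0.366
grasp_force: 61.5
```

```bash
python3 -c "
from h import *
st();tq(4);rail()"
```

```text
t 14.8 p [ 0.5065 -0.089   0.0831] yaw_y 59.0 z [ 0.001 -0.    -1.   ] q7 [-0.43  0.42  0.59  2.12 -0.36  0.7   1.42] F [-0.6 -0.6 -0.1] T [-0.121  0.05  -0.102] open 0.366 61.5
F,T mean [-0.363 -0.018  4.677  0.023  0.102  0.019] sd [0.834 0.781 3.177 0.033 0.192 0.025]
wood edges mm [[111.0], [111.5, 214.5, 237.0], [100.0, 117.5, 141.0, 223.0, 237.0]]
```

>>> apply_moves(
  motion=[
    {"delta_pos": [0, 0, 0], "dr": [0, 0, -5], "fingers": 255},
    {"delta_pos": [0, 0, 0], "dr": [0, 0, -5], "fingers": 255},
    {"delta_pos": [0, 0, 0], "dr": [0, 0, -4], "fingers": 255},
    {"delta_pos": [0, 0, 0], "dr": [0, 0, -2], "fingers": 255},
    {"delta_pos": [0, 0, 0], "dr": [0, 0, 0], "fingers": 255},
  ],
)

```text
time: 15.68
eef_pos: [0.5064, -0.0893, 0.0831]
tool_rot: [0.422, 3.113, -0.0]
wrist_force: [-2.1, -2.0, 9.5]
opening: 0.368
grasp_force: 62.5
```

```bash
python3 -c "
from h import *
st();tq(5)"
```

```text
t 15.675 p [ 0.5064 -0.0893  0.0831] yaw_y 74.55 z [ 0. -0. -1.] q7 [-0.37  0.4   0.52  2.11 -0.31  0.7   1.65] F [-2.1 -2.   9.5] T [-0.299  0.528  0.024] open 0.368 62.5
F,T mean [-2.595 -1.779  9.5   -0.291  0.514  0.04 ] sd [0.44  0.234 0.293 0.036 0.034 0.018]
```

>>> apply_moves(
  motion=[
    {"delta_pos": [0, 0, 0], "dr": [0, 0, -0.5], "fingers": 255},
    {"delta_pos": [0, 0, 0], "dr": [0, 0, -0.5], "fingers": 255},
    {"delta_pos": [0, 0, 0], "dr": [0, 0, -0.5], "fingers": 255},
    {"delta_pos": [0, 0, 0], "dr": [0, 0, 0], "fingers": 255},
    {"delta_pos": [0, 0, 0], "dr": [0, 0, 0], "fingers": 255},
  ],
)

```text
time: 16.55
eef_pos: [0.5064, -0.0893, 0.0831]
tool_rot: [0.382, 3.118, -0.0]
wrist_force: [-2.4, -2.8, 10.2]
opening: 0.365
grasp_force: 62.7
```

```bash
python3 -c "
from h import *
st();tq(5)"
```

```text
t 16.55 p [ 0.5064 -0.0893  0.0831] yaw_y 76.02 z [ 0. -0. -1.] q7 [-0.37  0.4   0.51  2.11 -0.3   0.7   1.67] F [-2.4 -2.8 10.2] T [-0.328  0.552 -0.004] open 0.365 62.7
F,T mean [-2.474 -2.283 10.114 -0.351  0.509  0.025] sd [0.566 0.535 0.233 0.021 0.025 0.009]
```

>>> apply_moves(
  motion=[
    {"delta_pos": [0, 0, 0], "dr": [0, 0, -0.5], "fingers": 255},
    {"delta_pos": [0, 0, 0], "dr": [0, 0, -0.5], "fingers": 255},
    {"delta_pos": [0, 0, 0], "dr": [0, 0, -0.5], "fingers": 255},
    {"delta_pos": [0, 0, 0], "dr": [0, 0, 0], "fingers": 255},
    {"delta_pos": [0, 0, 0], "dr": [0, 0, 0], "fingers": 255},
  ],
)

```text
time: 17.42
eef_pos: [0.5065, -0.0893, 0.0831]
tool_rot: [0.346, 3.122, 0.001]
wrist_force: [-1.5, -0.6, 9.5]
opening: 0.362
grasp_force: 67.0
```

```bash
python3 -c "
from h import *
st();tq(5)"
```

```text
t 17.425 p [ 0.5065 -0.0893  0.0831] yaw_y 77.34 z [ 0.001  0.    -1.   ] q7 [-0.36  0.4   0.5   2.11 -0.3   0.7   1.69] F [-1.5 -0.6  9.5] T [-0.009  0.437 -2.142] open 0.362 67.0
F,T mean [-1.992 -0.3    9.942 -0.064  0.477 -2.199] sd [0.37  0.406 0.439 0.032 0.022 0.014]
```

Stop felt (−2.2 N·m): ram is home. Ease slightly, release and lift clear.

>>> apply_moves(
  motion=[
    {"delta_pos": [0, 0, 0], "dr": [0, 0, 0.4], "fingers": 255},
    {"delta_pos": [0, 0, 0], "dr": [0, 0, 0], "fingers": 0},
    {"delta_pos": [0, 0, 0], "dr": [0, 0, 0], "fingers": 0},
    {"delta_pos": [0, 0, 0], "dr": [0, 0, 0], "fingers": 0},
    {"delta_pos": [0, 0, 0], "dr": [0, 0, 0], "fingers": 0},
  ],
)

```text
time: 18.3
eef_pos: [0.5062, -0.0888, 0.0826]
tool_rot: [-0.346, -3.122, 0.0]
wrist_force: [-0.4, -0.7, 0.6]
opening: 1.004
grasp_force: 0.0
```

>>> apply_moves(
  motion=[
    {"delta_pos": [0, 0, -0.02], "dr": [0, 0, 0], "fingers": 0},
    {"delta_pos": [0, 0, -0.04], "dr": [0, 0, 0], "fingers": 0},
    {"delta_pos": [0, 0, -0.05], "dr": [0, 0, 0], "fingers": 0},
    {"delta_pos": [0, 0, -0.05], "dr": [0, 0, 0], "fingers": 0},
    {"delta_pos": [0, 0, 0], "dr": [0, 0, 0], "fingers": 0},
  ],
)

```text
time: 18.92
eef_pos: [0.5079, -0.0891, 0.246]
tool_rot: [0.345, 3.117, 0.003]
wrist_force: [0.3, -0.9, -0.5]
opening: 0.999
grasp_force: 0.0
```

>>> apply_moves(
  motion=[
    {"delta_pos": [0, -0.04, 0], "dr": [0, 0, 0], "fingers": 0},
    {"delta_pos": [0, -0.055, 0], "dr": [0, 0, 0], "fingers": 0},
    {"delta_pos": [0, -0.055, 0], "dr": [0, 0, 0], "fingers": 0},
    {"delta_pos": [0, -0.055, 0], "dr": [0, 0, 0], "fingers": 0},
    {"delta_pos": [0, -0.05, 0], "dr": [0, 0, 0], "fingers": 0},
  ],
)

```text
time: 19.55
eef_pos: [0.4496, -0.3393, 0.2421]
tool_rot: [-0.346, -3.122, -0.0]
wrist_force: [1.2, 0.5, 0.7]
opening: 1.001
grasp_force: 0.0
```

```bash
python3 -c "
from h import *
st();rail();knob()"; cp pics/k1*.png /tmp; ls -t pics | head -1; cp pics/$(ls -t pics|head -1) pics/final.png
```

```text
t 19.55 p [ 0.4496 -0.3393  0.2421] yaw_y 77.35 z [-0.001  0.    -1.   ] q7 [-0.08  0.28  0.74  1.88 -0.22  1.06  2.1 ] F [1.2 0.5 0.7] T [-0.046 -0.008  0.011] open 1.001 0.0
wood edges mm [[110.0], [109.5, 215.5, 236.0], [98.0, 227.0, 236.0]]
knob ((0.503969132900238, -0.0892200693488121), (0.028571797534823418, 0.030459189787507057), 76.16172790527344) [ 12  11  14  14 141]
big ((0.5047058463096619, -0.09024980664253235), (0.03235086798667908, 0.034496236592531204), 75.81288146972656)
k1964.png
```

View pics/final.png

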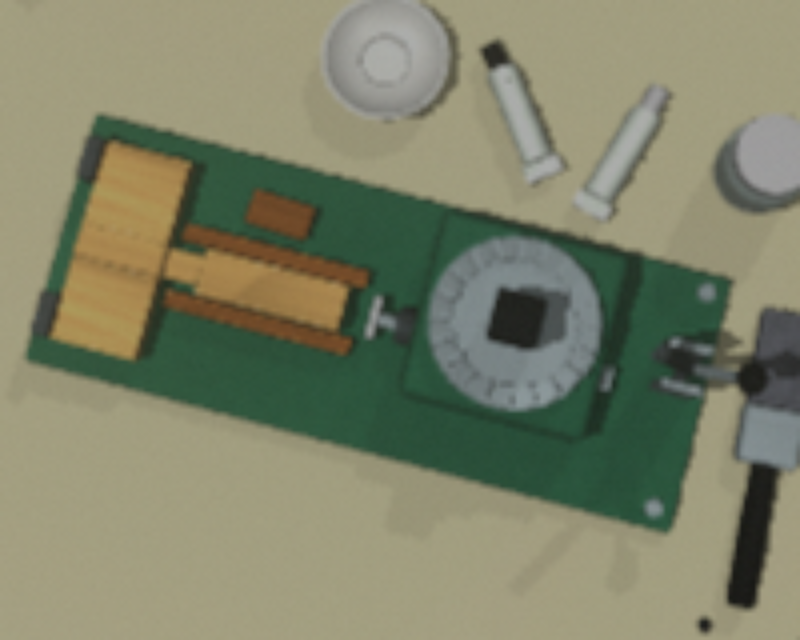

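The final view shows the rail seated, with the shoulder at ≈(205,270). The ram is fully back and clear of the rail, the knob is at 0 (75.8°), and the pawl is thrown back with its ball at ≈(752,378). Nothing else has been disturbed, so I'm handing in.

```bash
python3 -c "
from h import *
print(ctrl.close_job())"
```

```text
the job is handed in; nothing more can be done
None
```

I handed the job in at about 20 s: the rail bottomed and was held by the ratchet at roughly 7.5 N (estimated from wrist torque) on the first click that resisted, the pawl was thrown back, and the ram is fully home against its stop with nothing else moved.

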